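# Lock the stray awl away in the combination-locked sharps drawer

## Task

No sharp tool may lie loose on the ironing table: unlock the sharps box by setting its left dial to 4 and its right dial to 7, pull its drawer right out to the stop, lay the orange-handled awl flat in it and push the drawer fully shut. Then lock it by turning one of the dials at least two numbers away from its code. Leave the blue screwdriver, the hanger clip, the spray can and the thread cone where they are.

Things in the scene. Friction and masses are not known exactly. Their poses are not given: they have to be found in the camera images.
- lockbox: Grey steel sharps box, fixed, 140 deep (x) x 230 wide (y) x 137 mm high, black strap handle on top to 157 mm. Origin: centre of underside; own x to its back, y to its left seen from the front, z up. Front: red drawer at the foot, above it a panel sloping back at 35 deg to level, from x -70, z 62 mm to x +36, z 137 mm. Two dials side by side on it. Side walls flush with the ends of the panel.
- dial_left (a joint): Left dial's angle (rad), clockwise positive seen facing the panel. 0 = pointer straight up the slope, at 0; white numbers 0 to 9 stand clockwise every 36 deg: N is at N x 0.6283 (4 at 2.513). Friction 0.06 N m, stays put; stops at -0.15 and 5.80. A gated drum on each shaft inside blocks a drawer lug: the drawer slides out or in only with both dials within 7 deg of their code.
- dial_right (a joint): Angle (rad) of the right dial, same direction, numbers, friction and stops as the left one (7 is at 4.398). With the drawer shut, turning either dial off its code locks the box.
- dial_left_grip (a point): On the left dial's axis (box x -13, y +52 mm), 30 mm above the panel. Knob: upright black bar 50 long, 13 wide, 6 to 40 mm above the panel, on a round skirt 53 across, 7 mm high; a white line on one half of its top is the pointer. Frame turns with the knob: z out of the panel (35 deg from vertical), x along the bar to the pointer. Grip across its 13 mm (own y), tool along -z.
- dial_right_grip (a point): The same point and frame on the right dial's identical knob (box x -13, y -52 mm). The knobs' axes are 104 mm apart; each has a numbered black disc 92 mm across, 3 mm thick, on the panel.
- drawer (a joint): How far the drawer is drawn out (m): 0 shut, 0.088 at the stop. Slides along the box's own -x, friction about 2 N, stays where it is left. Its red front is 222 wide, from 8 to 56 mm above the table.
- drawer_knob (a point): Middle of the drawer's steel pull knob: cylinder 28 mm across, 24 long, axis along the box's x, middle of the drawer front, 34 mm above the table; free end 12 mm farther out (-x), drawer face 23 mm behind (+x). Pinch it from above across its sides (box's y), or push its end. Axes as the box's, moves with the drawer.
- drawer_floor (a point): Centre of the drawer's inner floor, 10 mm above the table; axes as the box's, moves with it. Inside 78 (x) x 202 mm (y); side and rear walls 30 mm above this floor, front 46; two lugs 7 mm wide on the rear wall at y +52 and -52 mm reach 45 mm. At the stop the inside stands clear in front of the box.
- awl: Tailor's awl, orange handle, 149 mm long, 60 g, loose, lying on the table along its own y. Origin: centre of underside, midway along. Handle 24 x 24 mm in section from y -16 to +74 mm; thin steel spike from y -16 to -76 mm, 9 to 15 mm above the underside.
- screwdriver_blue: Loose screwdriver, blue handle, 179 x 24 x 24 mm, lying along its own y (handle to +y); leave it. Origin: centre of underside.
- garment_clip: Loose black hanger clip bar with two grey clips, 58 x 168 x 12 mm, lying along its own y; leave it. Origin: centre of underside.
- starch_can: Loose green and white aerosol can, 52 mm across, 171 high, standing left of the box; leave it. Origin: centre of underside.
- cone_grey: Loose grey thread cone, 66 mm across at the foot, 130 high, standing right of the box; leave it. Origin: centre of underside.

How it is judged:
On the way, in this order (a step that is already met when the one before it is completed fails the run):
1. the left dial stands on 4 and the right dial on 7, the drawer still shut (value of joint dial_left between 2.3933 and 2.6333 rad and value of joint dial_right between 4.2782 and 4.5182 rad and value of joint drawer below 0.01 m), for 0.2 s.
2. the drawer is drawn out to its stop (value of joint drawer above 0.08 m), for 0.2 s.
3. the awl lies in the drawer, let go, the drawer still out (x of awl in the frame of drawer_floor between -0.036 and 0.036 m and y of awl in the frame of drawer_floor between -0.06 and 0.06 m and z of awl in the frame of drawer_floor between -0.006 and 0.02 m and value of joint drawer above 0.06 m and contact force between the fingers and awl below 0.05 N), for 0.2 s.
4. the drawer is fully shut with the awl inside (x of awl in the frame of drawer_floor between -0.036 and 0.036 m and y of awl in the frame of drawer_floor between -0.06 and 0.06 m and z of awl in the frame of drawer_floor between -0.006 and 0.02 m and value of joint drawer below 0.004 m), for 0.2 s.
At the end, for the whole second after the job is handed in: The awl lies at rest in the drawer (its underside's centre within 36 mm along and 60 mm across of the middle of the drawer floor, and not above 20 mm over it), the drawer is shut to within 4 mm, and at least one dial stands 0.6 rad or more away from its code number, so that the box is locked (all of step 4 and (value of joint dial_left below 1.9133 rad or value of joint dial_left above 3.1133 rad or value of joint dial_right below 3.7982 rad or value of joint dial_right above 4.9982 rad) and linear speed of awl below 0.02 m/s); the robot touches nothing.
It fails at once if the spray can is shifted more than 30 mm or tipped (distance of starch_can from where it was at the start of the episode above 0.03 m or angle between starch_can's own z axis and vertical above 0.35 rad).
It fails at once if the thread cone is shifted more than 30 mm or tipped (distance of cone_grey from where it was at the start of the episode above 0.03 m or angle between cone_grey's own z axis and vertical above 0.35 rad).
It fails at once if the blue screwdriver is shifted more than 40 mm (distance of screwdriver_blue from where it was at the start of the episode above 0.04 m).
It fails at once if the hanger clip is shifted more than 40 mm (distance of garment_clip from where it was at the start of the episode above 0.04 m).
It also fails if it takes over 72 s, if anything falls off the work surface, if the arm or the gripper's body presses on something with over 40 N, if the wrist force passes 120 N, or if a joint passes its speed limit or range.

## Robot

A 6-joint arm with a two-finger parallel gripper is mounted at the origin on a cart in front of the work surface, level with it; the furniture and walls round the work are solid. World frame = base frame: x ahead of the robot, y to its left, z up, the work surface at z = 0. Lengths are in m, angles in rad, forces in N, time in s.
With the tool pointing down it reaches from about 0.25 to 0.725 m from the base axis. Payload 9.7 kg.
Tool frame: the origin (TCP) lies at the very end of the fingers, on their centre line; the grasp point (between the pads) lies r.pinch_z behind it (r.pinch_z is the distance from the TCP to the grasp point, in m); z points along the fingers, y is the line along which they close (so a half turn about z gives the same grasp; the last joint's range is limited). The gripper opens to 85 mm and grips with 20 to 120 N. Pads are 22 mm wide; open, the fingers measure 114 mm over their backs; the gripper's body (76 mm by 85 mm) begins 54 mm behind the grasp point. The pads swing forward as they close: fully open they stand 13 mm farther back than shut.
Start: joints at [-1.319, 0.087, 0.176, 1.66, 0, 1.571], TCP at [0.137, -0.533, 0.211] pointing down, gripper open.
Joint ranges: [-3.13, 3.13], [-0.85, 1.81], [-1.15, 1.24], [-2.2, 2.28], [-1.44, 1.52], [-3.14, 3.14]. Speed limits (rad/s): [2.22, 2.22, 2.57, 3.14, 3.14, 3.14].

## Interface

Orientations are given as a unit quaternion [x, y, z, w].
In Python, from station import r gives the robot as it stands.
- The arm moves only by the tool apply_moves, never from a script. Its argument "increments" is a list of rows, each a list of 2 entries, a list of its own where there are three numbers: the shift along the tool's x, y, z in units of 30 mm (1.0 is 30 mm), then the turn about the tool's z in rad. In form: [[[tx, ty, tz], yaw], ...]. A call has exactly 5 rows; each row shifts and turns the commanded pose from where the row before left it, along the tool's axes as they then stand; what a row does not reach is not made up. A row lasts 1/8 s, in which the tool goes at most 62.5 mm and 10.7 degrees, less where a joint would pass 70% of its speed; a pose out of reach is approached as far as the arm can. A call is refused whole if a number of a shift passes 1 or a number of a turn 0.188, either way. A call with a gripper value outside its range is refused whole. "grip" is the opening, from -1 (shut) to 1 (fully open), set as the call begins (left out, the last holds). The fingers move at their own pace and stop on an object; the grip force is fixed at half the most. Time passes only in rows, so rows that do not move let the fingers close, or fill a call up. It gives the time, the measured TCP pose, the force, the opening and the grip force at its end, in the units of the state.
- r.get_obs(): the state, without advancing time (a new reading comes with each control period).
- r.snapshot(name): name is "scene" or "top"; returns a dict with "image" (400x640x3 uint8, red, green, blue), "range_z" (400x640 float32, m along the optical axis (not along the pixel's ray), 0 where there is no reading), "fx", "fy", "cx", "cy" (pixels), "k1" (the pictures are not rectified: a ray, as slopes to the right and down, at radius r is drawn at 1 + k1 r^2 times it, then the intrinsics apply), "camera_from_world" (4x4, takes a point from world to camera coordinates). Camera axes: x right, y down, z forward; pixel columns grow to the right and rows downward; lengths in m; the calibration is good to about 2 mm. A picture is of the moment at which its call begins.
- r.finish_job(): hands the job in; it is judged then, once.
Trained networks look in the newest picture that a camera, given by its name, has taken for a name from the list of things; names that differ only in an ending like _2 or _b are one class to them, and where a whole thing is asked for, a point or a joint stands for the part that bears it (a point fixed in the world has none). Each returns a list of dicts, best first, with "conf" (0 to 1); they miss things now and then, are a little off and sometimes report something else, mostly with a low value. They report only what shows in the picture. A call takes as long as a camera call.
- r.boxes_of(camera, name): "box" ([centre column, centre row, width, height] in pixels, round what is visible of it).
- r.trace(camera, name): "region" (400x640 bool, what is visible of it) and "box" ([centre column, centre row, width, height] in pixels, round what is visible of it).
- r.pinpoint(camera, name): "location" ([row, column] in pixels: a listed point, or the origin of a listed thing).
The state is a dict: "clock": time; "qpos": joint angles; "joint_vel": joint speeds; "joint_efforts": joint torques, N m; "eef_pos": TCP position; "ee_rot": TCP orientation; "force": force on the tool from outside, world axes, zero at the start; "torque": the same for the moment, N m; "opening": opening from 0.0 (shut) to 1.0 (fully open); "finger_force": force on a finger pad.
Only numpy, scipy, OpenCV 4.12 (cv2) and the standard library are available. Lean on these libraries where they do the work, as an engineer would, in place of code of your own. Each camera call takes 0.05 s, during which the arm holds its last target. There are 200 camera calls.

## Working session

There is one attempt and no reset: what is moved stays moved. The work goes in short steps, Python scripts to look and compute and a tool call to move; the robot and the scene stay as the last step left them, time stands still between calls to the robot, and variables do not carry over. Pictures are saved under pics/ and viewed, at most 10 in all, crops included, and the job is handed in when it is done.

Besides the shell and the picture viewer there is one more tool, called after "Call:" as a command line: name --argument value ..., lists and objects as JSON in quotes. apply_moves: Moves the arm, as the interface text tells. Its arguments: {"type":"object","properties":{"increments":{"type":"array"},"grip":{"type":"number"}},"required":["increments"]}

```bash
mkdir -p pics; ls
cat > h.py <<'E'
import numpy as np, cv2
from station import r
from scipy.spatial.transform import Rotation as R
def ray(s,row,col):
    d=np.array([(col-s['cx'])/s['fx'],(row-s['cy'])/s['fy']]);u=d.copy()
    for _ in range(20): u=d/(1+s['k1']*(u@u))
    return np.array([u[0],u[1],1.])
def world(s,row,col,z=None,depth=None):
    T=np.linalg.inv(s['camera_from_world']);d=T[:3,:3]@ray(s,row,col);o=T[:3,3]
    k=(z-o[2])/d[2] if z is not None else depth
    return o+k*d
def save(s,name): cv2.imwrite('pics/'+name+'.png',s['image'][:,:,::-1])
E
python3 - <<'E'
from h import *
o=r.get_obs();print({k:np.round(v,3) for k,v in o.items()},r.pinch_z)
ims=[]
for c in ['scene','top']:
    s=r.snapshot(c);save(s,c+'0');ims.append(s['image'])
    T=np.linalg.inv(s['camera_from_world']);print(c,T.round(3),s['fx'],s['cx'],s['k1'])
    for n in ['lockbox','dial_left_grip','dial_right_grip','drawer_knob','drawer_floor','awl','screwdriver_blue','garment_clip','starch_can','cone_grey']:
        for p in r.pinpoint(c,n)[:2]:
            a,b=p['location'];zz={'dial_left_grip':.124,'dial_right_grip':.124,'drawer_knob':.034}.get(n,0.)
            print(c,n,round(p['conf'],2),np.round([a,b],1),world(s,a,b,z=zz).round(3))
E
```

```text
pics
{'clock': np.float64(0.0), 'qpos': array([-1.319,  0.087,  0.175,  1.66 , -0.   ,  1.571]), 'joint_vel': array([ 0.001, -0.   , -0.   ,  0.001,  0.001, -0.   ]), 'joint_efforts': array([ 1.0000e-03, -5.2038e+01,  4.6481e+01,  1.6000e-02,  0.0000e+00,
        0.0000e+00]), 'eef_pos': array([ 0.137, -0.532,  0.21 ]), 'ee_rot': array([ 0.992,  0.126, -0.   , -0.001]), 'force': array([ 0.687, -0.06 , -0.896]), 'torque': array([-0.023, -0.01 , -0.042]), 'finger_force': np.float64(0.0), 'opening': np.float64(0.998)} 0.0187
scene [[-0.521 -0.44   0.731 -0.456]
 [-0.853  0.258 -0.453  0.671]
 [ 0.011 -0.86  -0.51   0.83 ]
 [ 0.     0.     0.     1.   ]] 510.359947207479 317.93549504408946 -0.13122676877001088
scene lockbox 0.97 [214.2 310.3] [0.637 0.02  0.   ]
scene lockbox 0.29 [199.6 354.9] [ 0.638 -0.143 -0.   ]
scene dial_left_grip 0.5 [183.6 301.8] [0.62  0.058 0.124]
scene dial_right_grip 0.59 [177.5 332.3] [ 0.606 -0.035  0.124]
scene drawer_knob 0.78 [223.3 328.3] [0.527 0.027 0.034]
scene drawer_floor 0.82 [217.5 312.7] [0.618 0.023 0.   ]
scene drawer_floor 0.63 [185.6 302.8]
[... 585 characters left out ...]
307.5] [0.604 0.073 0.124]
top dial_right_grip 0.71 [187.  343.6] [ 0.61  -0.032  0.124]
top dial_right_grip 0.18 [228.2 210.2] [0.488 0.355 0.124]
top drawer_knob 0.53 [214.6 324.4] [0.535 0.025 0.034]
top drawer_knob 0.31 [241.8 448.3] [ 0.451 -0.36   0.034]
top drawer_floor 0.77 [190.3 326.8] [0.616 0.018 0.   ]
top drawer_floor 0.31 [227.3 243.7] [0.495 0.286 0.   ]
top awl 0.59 [240.9 447.4] [ 0.454 -0.368  0.   ]
top screwdriver_blue 0.77 [228.6 213.1] [0.49  0.386 0.   ]
top garment_clip 0.91 [223.  243.6] [0.509 0.287 0.   ]
top starch_can 0.76 [178.3 274.9] [0.655 0.188 0.   ]
top cone_grey 0.73 [184.5 378.5] [ 0.635 -0.15   0.   ]
top cone_grey 0.7 [184.3 306.1] [0.636 0.085 0.   ]
```

```bash
ls pics
```

```text
scene0.png
top0.png
```

View pics/scene0.png

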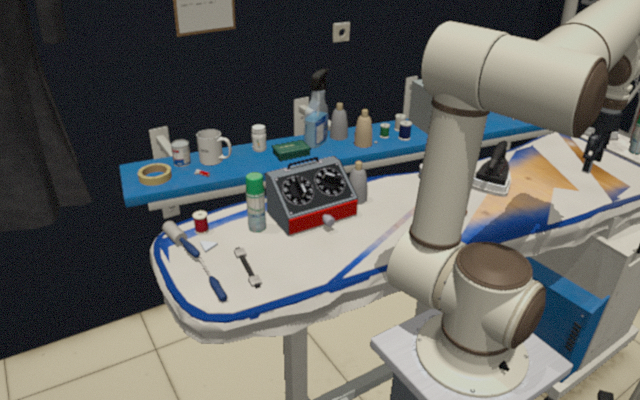

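View pics/top0.png

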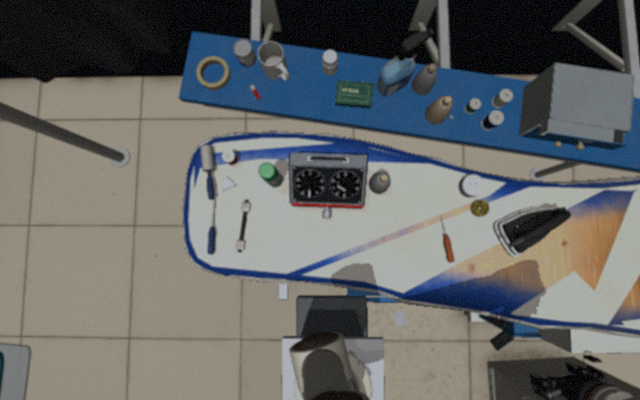

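```bash
cat > m.py <<'E'
from h import *
from scipy.optimize import least_squares
def cloud(s,mask):
    T=np.linalg.inv(s['camera_from_world']);v,u=np.nonzero(mask&(s['range_z']>0))
    d=np.c_[(u-s['cx'])/s['fx'],(v-s['cy'])/s['fy']];q=d.copy()
    for _ in range(20): q=d/(1+s['k1']*(q**2).sum(1))[:,None]
    return (np.c_[q,np.ones(len(q))]*s['range_z'][v,u][:,None])@T[:3,:3].T+T[:3,3]
def proj(s,P):
    p=P@s['camera_from_world'][:3,:3].T+s['camera_from_world'][:3,3];q=p[:,:2]/p[:,2:]
    q=q*(1+s['k1']*(q**2).sum(1))[:,None];return q[:,0]*s['fx']+s['cx'],q[:,1]*s['fy']+s['cy']
E
python3 - <<'E'
from m import *
S={}
for c in ['top','scene']:
    s=S[c]=r.snapshot(c);m=r.trace(c,'lockbox')[0]['region']
    P=cloud(s,m);print(c,len(P))
    t=np.radians(35);
    def loc(p,P):
        c_,s_=np.cos(p[2]),np.sin(p[2]);d=P[:,:2]-p[:2];return np.c_[d@[c_,s_],d@[-s_,c_],P[:,2]]
    def pl(p): # distance to panel plane
        L=loc(p,P);return L
    def res(q):
        L=loc([q[0],0.015,q[1]],P);return ((L[:,2]-.062)*np.cos(t)-(L[:,0]+.070)*np.sin(t))[sel]-.003*0
    sel=(P[:,2]>.07)&(P[:,2]<.13)
    f=least_squares(res,[.637,0.],loss='soft_l1',f_scale=.002);print('panel x,yaw',f.x.round(4),np.median(abs(f.fun)))
    x,yw=f.x;L=loc([x,.015,yw],P)
    k=L[:,2]>.128;print('top z',np.median(L[k,2]),'x rng',np.percentile(L[k,0],[1,99]))
    k=(L[:,2]>.075);print('y ext',np.percentile(L[k,1],[.5,1,2,98,99,99.5]).round(4))
    k=(L[:,2]>.015)&(L[:,2]<.05)&(L[:,0]<-.03);print('front x',np.percentile(L[k,0],[5,25,50,75]).round(4),k.sum(), 'y',np.percentile(L[k,1],[2,98]).round(3))
    yb=.015
    out=[]
    for sd in (52,-52):
        g=np.mgrid[-50:50.1:.25,-50:50.1:.25]; v,h=-g[0]/1000,g[1]/1000 # v up-slope, h right
        n=.030
        X=-.013+v*np.cos(t)-(.03-.03)*0; 
        n=0.04
        # panel point under grip: grip=(-.013) lies 30mm above panel along n
        bx=-.013+.03*np.sin(t); bz=.062+(bx+.07)*np.tan(t)
        bxn=bx-n*np.sin(t);bzn=bz+n*np.cos(t)
        Bx=bxn+v*np.cos(t);Bz=bzn+v*np.sin(t);By=sd/1000-h
        W=np.c_[(x+np.cos(yw)*Bx-np.sin(yw)*By).ravel(),(yb+np.sin(yw)*Bx+np.cos(yw)*By).ravel(),Bz.ravel()]
        u,w=proj(s,W)
        out.append(cv2.remap(s['image'],u.reshape(Bx.shape).astype('f4'),w.reshape(Bx.shape).astype('f4'),cv2.INTER_CUBIC))
    print('grip z',bz+.03*np.cos(t))
    S[c]=np.hstack(out)
cv2.imwrite('pics/dials.png',cv2.resize(np.vstack([S['top'],S['scene']]),(600,600))[:,:,::-1])
E
```

```text
top 4274
panel x,yaw [ 0.6334 -0.0343] 0.0016660113605352182
top z 0.1357215030181924 x rng [-0.03760877  0.07273391]
y ext [-0.1124 -0.1117 -0.1092  0.1113  0.1136  0.1145]
front x [-0.102  -0.0913 -0.0739 -0.0725] 132 y [-0.089  0.097]
grip z 0.13853506734079712
scene 5436
panel x,yaw [ 0.6323 -0.0515] 0.0025386199092284987
top z 0.13589388691219684 x rng [-0.04095031  0.07305141]
y ext [-0.1108 -0.1093 -0.1065  0.118   0.1186  0.1189]
front x [-0.1051 -0.0741 -0.0717 -0.0694] 835 y [-0.105  0.117]
grip z 0.13853506734079712
```

View pics/dials.png

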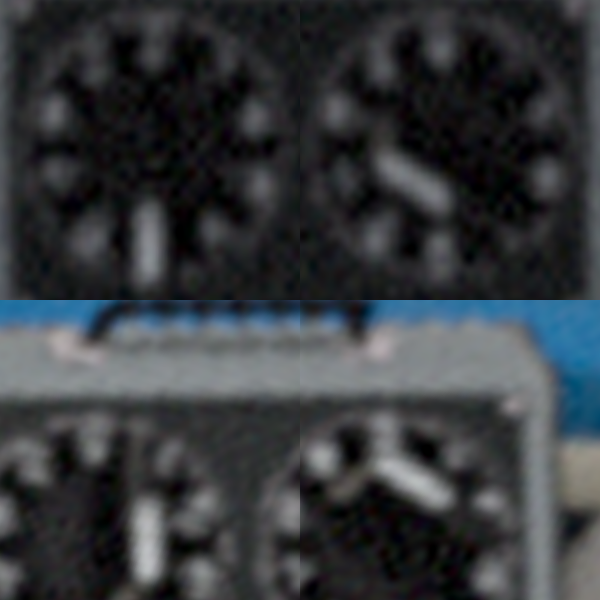

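```bash
cat >> m.py <<'E'
t=np.radians(35)
BOX=[.637,.015,-.04]
def b2w(B,box=None):
    x,y,w=box or BOX;B=np.asarray(B,float);c,s=np.cos(w),np.sin(w)
    return np.stack([x+c*B[...,0]-s*B[...,1],y+s*B[...,0]+c*B[...,1],B[...,2]],-1)
def rect(s,n,h0,h1,v0=-65,v1=65,k=3,box=None): # panel view at height n mm; h right, v up-slope from dial axes
    v,h=np.mgrid[v1:v0-.01:-1/k,h0:h1+.01:1/k]/1000;n=n/1000
    B=np.stack([-.013-n*np.sin(t)+v*np.cos(t),-h,.1019+n*np.cos(t)+v*np.sin(t)],-1)
    u,w=proj(s,b2w(B,box).reshape(-1,3))
    return cv2.remap(s['image'],u.reshape(v.shape).astype('f4'),w.reshape(v.shape).astype('f4'),cv2.INTER_CUBIC)
E
python3 - <<'E'
from m import *
o=[]
for c in ['top','scene']:
    s=r.snapshot(c);m=rect(s,3,-125,125)
    for sd in (-52,52):
        cx,cy=int((sd+125)*3),195
        cv2.circle(m,(cx,cy),138,(255,0,0),1);cv2.drawMarker(m,(cx,cy),(255,0,0),0,12)
    for h in(-115,115): cv2.line(m,(int((h+125)*3),0),(int((h+125)*3),390),(0,255,0),1)
    # back-edge check on level top
    o.append(m[:, :])
    g=rect(s,40,-125,125);np.save('pics/'+c+'40.npy',g)
    for nm,n in (('L',-52),('R',52)):
        q=rect(s,40,n-30,n+30,-30,30,4).astype(float).mean(2)
        v,h=np.nonzero(q>110);
        if len(v)>5:
            X=np.c_[h/4-30,30-v/4];mu=X.mean(0);e=np.linalg.svd(X-mu,full_matrices=0)[2][0]
            if e@mu<0:e=-e
            print(c,nm,len(v),mu.round(1),'line ang',np.degrees(np.arctan2(e[0],e[1])).round(1),'from mean',np.degrees(np.arctan2(*mu)).round(1))
    T=r.pinpoint(c,'lockbox')[0]['location'];print(c,world(s,*T,z=0).round(4),world(s,*r.pinpoint(c,'drawer_knob')[0]['location'],z=.034).round(4))
cv2.imwrite('pics/d2.png',cv2.resize(np.vstack(o),(577,600))[:,:,::-1])
E
```

```text
top L 1584 [ -0. -16.] line ang 179.9 from mean -179.9
top R 1507 [-12.    6.7] line ang -57.8 from mean -60.9
top [0.6288 0.0081 0.    ] [0.525  0.0233 0.034 ]
scene L 5674 [ 2.  -7.8] line ang 147.6 from mean 165.6
scene R 7962 [1.1 5.8] line ang -59.2 from mean 10.3
scene [0.6225 0.0275 0.    ] [0.5315 0.0163 0.034 ]
```

View pics/d2.png

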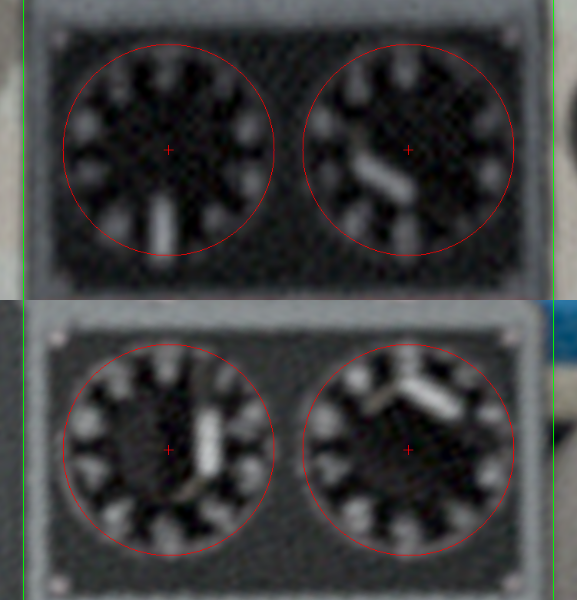

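```bash
cat > p.py <<'E'
from m import *
def pose():
    o=r.get_obs();x=R.from_quat(o['ee_rot']).as_matrix()[:,0]
    return o,np.array(o['eef_pos']),np.arctan2(x[1],x[0])
def plan(start,a,wps):
    """wps: (xyz, alpha deg, nrows)"""
    rows=[];p=np.array(start,float)
    for q,ad,n in wps:
        q=np.array(q,float);al=np.radians(ad)
        for i in range(n):
            d=(q-p)/(n-i);X=np.array([np.cos(a),np.sin(a),0]);Y=np.array([np.sin(a),-np.cos(a),0])
            sh=np.round(np.array([d@X,d@Y,-d[2]])/.03,2);yw=round(-(al-a)/(n-i),3)
            rows.append([sh.tolist(),yw]);p=p+(sh[0]*X+sh[1]*Y)*.03-[0,0,sh[2]*.03];a-=yw
            if abs(sh).max()>1 or abs(yw)>.188: print('LIMIT')
    while len(rows)%5: rows.append([[0,0,0],0])
    for i in range(0,len(rows),5): print(str(rows[i:i+5]).replace('-0.0,','0,').replace('.0,',',').replace('.0]',']'))
def status():
    o,p,a=pose();print('t',round(o['clock'],2),p.round(4),'al',np.degrees(a).round(1),'F',np.round(o['force'],1),'op',round(o['opening']*85,1),'ff',round(float(o['finger_force']),1),'q',np.round(o['qpos'],2));return p,a
E
python3 - <<'E'
from p import *
p,a=status()
L=b2w([-.0302,.052,.1265]);Rr=b2w([-.0302,-.052,.1265]);print(L,Rr)
plan(p,a,[([.40,-.13,.22],110,15),([L[0],L[1],.20],177.7,10)])
E
```

```text
t 1.6 [ 0.137  -0.5327  0.2107] al 14.4 F [-0.5 -1.1  0.2] op 85.2 ff 0.0 q [-1.32  0.09  0.18  1.66 -0.    1.57]
[0.6089036  0.06816608 0.1265    ] [ 0.60474471 -0.03575073  0.1265    ]
LIMIT
LIMIT
LIMIT
LIMIT
LIMIT
LIMIT
[[[0.79, -0.72, -0.02], np.float64(-0.111)], [[0.86, -0.63, -0.02], np.float64(-0.111)], [[0.93, -0.53, -0.02], np.float64(-0.111)], [[0.98, -0.42, -0.02], np.float64(-0.111)], [[1.02, -0.31, -0.02], np.float64(-0.111)]]
[[[1.05, -0.2, -0.02], np.float64(-0.111)], [[1.07, -0.08, -0.02], np.float64(-0.111)], [[1.07, 0.04, -0.02], np.float64(-0.111)], [[1.06, 0.16, -0.02], np.float64(-0.111)], [[1.03, 0.27, -0.02], np.float64(-0.112)]]
[[[1, 0.39, -0.02], np.float64(-0.111)], [[0.95, 0.49, -0.02], np.float64(-0.112)], [[0.88, 0.6, -0.02], np.float64(-0.111)], [[0.81, 0.69, -0.03], np.float64(-0.112)], [[0.74, 0.78, -0.02], np.float64(-0.111)]]
[[[0.38, 0.88, 0.07], np.float64(-0.118)], [[0.28, 0.92, 0.07], np.float64(-0.118)], [[0.17, 0.95, 0.07], np.float64(-0.118)], [[0.05, 0.96, 0.07], np.float64(-0.118)], [[-0.06, 0.96, 0.06], np.float64(-0.118)]]
[[[-0.17, 0.94, 0.07], np.float64(-0.118)], [[-0.28, 0.92, 0.06], np.float64(-0.118)], [[-0.39, 0.87, 0.07], np.float64(-0.119)], [[-0.49, 0.82, 0.06], np.float64(-0.118)], [[-0.58, 0.77, 0.07], np.float64(-0.119)]]
```

Call:
apply_moves --increments '[[[0.8,-0.7,0],-0.11],[[0.85,-0.65,0],-0.11],[[0.9,-0.55,0],-0.11],[[1,-0.4,0],-0.11],[[1,-0.3,0],-0.11]]' --grip 0

```text
clock: 2.22
eef_pos: [0.2248, -0.3986, 0.2108]
ee_rot: [0.92, 0.392, 0.0, 0.0]
force: [0.8, -0.5, 0.3]
opening: 0.5
finger_force: 0.0
```

Call:
apply_moves --increments '[[[1,-0.2,-0.1],-0.11],[[1,-0.1,-0.1],-0.11],[[1,0,0],-0.11],[[1,0.15,0],-0.11],[[1,0.25,0],-0.11]]'

```text
clock: 2.85
eef_pos: [0.3066, -0.2706, 0.2168]
ee_rot: [0.779, 0.627, 0.0, 0.0]
force: [0.5, 0.1, -0.1]
opening: 0.499
finger_force: 0.0
```

Call:
apply_moves --increments '[[[1,0.4,0],-0.11],[[0.95,0.5,0],-0.11],[[0.9,0.6,0],-0.11],[[0.8,0.7,0],-0.11],[[0.75,0.8,0],-0.11]]'

```text
clock: 3.48
eef_pos: [0.3976, -0.1367, 0.2169]
ee_rot: [0.579, 0.815, 0.0, 0.0]
force: [0.0, 0.6, 0.3]
opening: 0.502
finger_force: 0.0
```

```bash
sed -i 's/yw=round(-(al-a)\/(n-i),3)/yw=float(round(-(al-a)\/(n-i),3))/' p.py
python3 - <<'E'
from p import *
p,a=status()
plan(p,a,[([.6089,.0682,.19],177.7,10)])
E
```

```text
t 3.48 [ 0.3976 -0.1367  0.2169] al 109.2 F [0.  0.6 0.3] op 42.6 ff 0.0 q [-0.33 -0.22 -0.1   1.69 -0.    0.91]
[[[0.41, 0.89, 0.09], -0.12], [[0.3, 0.93, 0.09], -0.12], [[0.19, 0.96, 0.09], -0.12], [[0.08, 0.98, 0.09], -0.119], [[-0.04, 0.98, 0.09], -0.12]]
[[[-0.16, 0.97, 0.09], -0.119], [[-0.27, 0.94, 0.09], -0.12], [[-0.39, 0.9, 0.09], -0.119], [[-0.49, 0.85, 0.09], -0.12], [[-0.59, 0.79, 0.09], -0.119]]
```

Call:
apply_moves --increments '[[[0.4,0.9,0],-0.12],[[0.3,0.93,0],-0.12],[[0.2,0.96,0],-0.12],[[0.08,0.98,0],-0.12],[[-0.04,0.98,0],-0.12]]'

```text
clock: 4.1
eef_pos: [0.5038, -0.0348, 0.2167]
ee_rot: [0.313, 0.95, -0.0, 0.0]
force: [-0.7, -0.5, 0.5]
opening: 0.499
finger_force: 0.0
```

Call:
apply_moves --increments '[[[-0.16,0.97,0.2],-0.12],[[-0.27,0.94,0.2],-0.12],[[-0.4,0.9,0.2],-0.12],[[-0.5,0.85,0.2],-0.12],[[-0.6,0.8,0.1],-0.12]]'

```text
clock: 4.72
eef_pos: [0.6106, 0.0674, 0.1893]
ee_rot: [0.018, 1.0, -0.0, -0.0]
force: [-0.1, 0.7, 0.1]
opening: 0.498
finger_force: 0.0
```

Run:
```python
from p import *
p,a=status()
plan(p,a,[([.6089,.0682,.120],177.7,5)])
```

```text
t 4.72 [0.6106 0.0674 0.1893] al 177.9 F [-0.1  0.7  0.1] op 42.4 ff 0.0 q [ 0.11  0.24  0.31  1.64 -0.    0.15]
[[[0.01, 0, 0.46], 0.001], [[0.01, 0.01, 0.46], 0.001], [[0.01, 0, 0.46], 0.001], [[0.01, 0.01, 0.46], 0.001], [[0.02, 0, 0.47], 0]]
```

Call:
apply_moves --increments '[[[0,0,0.5],0],[[0.02,0.02,0.5],0],[[0.02,0,0.5],0],[[0.02,0,0.4],0],[[0,0,0.4],0]]'

```text
clock: 5.35
eef_pos: [0.6081, 0.0671, 0.1202]
ee_rot: [0.02, 1.0, 0.0, 0.0]
force: [-0.2, -0.6, 0.5]
opening: 0.497
finger_force: 0.0
```

Call:
apply_moves --increments '[[[0,0,0],0],[[0,0,0],0],[[0,0,0],0],[[0,0,0],0],[[0,0,0],0]]' --grip -1

```text
clock: 5.98
eef_pos: [0.6085, 0.0679, 0.1211]
ee_rot: [0.02, 1.0, 0.0, 0.0]
force: [0.3, 5.5, 0.2]
opening: 0.059
finger_force: 59.2
```

Run:
```python
from p import *
status()
```

```text
t 5.97 [0.6085 0.0679 0.1211] al 177.7 F [0.3 5.5 0.2] op 5.0 ff 59.2 q [0.11 0.22 0.15 1.5  0.   0.15]
```

Call:
apply_moves --increments '[[[0,0,0],-0.12],[[0,0,0],-0.12],[[0,0,0],-0.12],[[0,0,0],0],[[0,0,0],0]]'

```text
clock: 6.6
eef_pos: [0.608, 0.0661, 0.1218]
ee_rot: [-0.159, 0.987, -0.001, -0.0]
force: [-3.8, -3.1, 6.7]
opening: 0.001
finger_force: 6.9
```

Run:
```python
from p import *
status()
s=r.snapshot('scene');save(s,'s1')
cv2.imwrite('pics/s1c.png',cv2.resize(s['image'][130:240,240:380,::-1],None,fx=4,fy=4,interpolation=2))
```

```text
t 6.6 [0.608  0.0661 0.1218] al -161.7 F [-3.8 -3.1  6.7] op 0.1 ff 6.9 q [ 0.11  0.22  0.15  1.5  -0.   -0.21]
```

View pics/s1c.png

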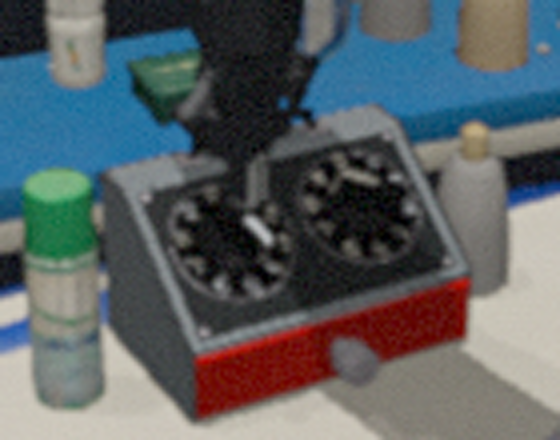

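Run:
```python
from p import *
s=r.snapshot('scene')
p,a=status()
print('tcp px',proj(s,np.array([p])))
t2=r.snapshot('top')
m=np.vstack([rect(x,40,-110,110,-40,40) for x in (s,t2)])
for cy in (120,361):
  for sd in(-52,52): cv2.drawMarker(m,(int((sd+110)*3),cy),(255,0,0),0,8);cv2.circle(m,(int((sd+110)*3),cy),75,(255,0,0),1)
cv2.imwrite('pics/d3.png',m[:,:,::-1])
L=b2w([[-.013-.04*np.sin(t),.052,.1019+.04*np.cos(t)]]);print('knob top centre px',proj(s,L),L)
```

```text
t 6.7 [0.608  0.0662 0.1218] al -161.7 F [-3.8 -2.5  7.1] op 0.5 ff 6.9 q [ 0.11  0.22  0.15  1.5  -0.   -0.21]
tcp px (array([301.30407066]), array([186.88619661]))
knob top centre px (array([301.44504187]), array([183.7983298])) [[0.60316514 0.06839574 0.13466608]]
```

View pics/d3.png

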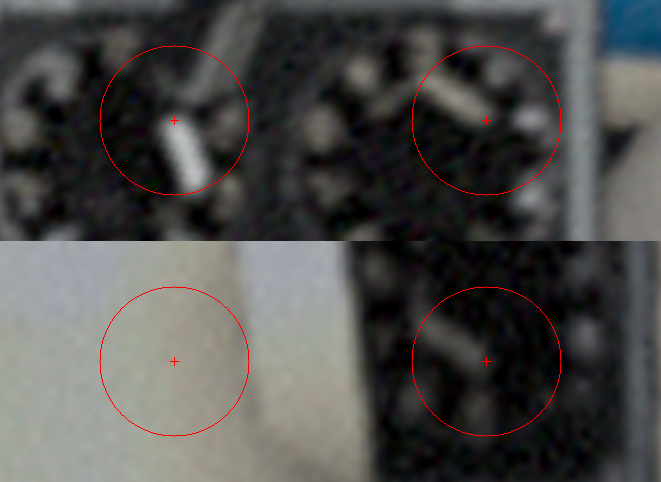

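Call:
apply_moves --increments '[[[0,0,0],-0.1],[[0,0,0],-0.1],[[0,0,0],-0.1],[[0,0,0],-0.07],[[0,0,0],0]]'

```text
clock: 7.38
eef_pos: [0.609, 0.0663, 0.1216]
ee_rot: [-0.338, 0.941, -0.001, 0.001]
force: [1.7, -4.1, 5.0]
opening: -0.001
finger_force: 4.2
```

```bash
cat >> p.py <<'E'
def dial(s,sd,thr=None,box=None):
    q=rect(s,40,sd-27,sd+27,-27,27,4,box).astype(float).min(2)
    hh,vv=np.meshgrid(np.arange(-27,27.01,.25),np.arange(27,-27.01,-.25));best=[]
    for th in np.radians(np.arange(0,360,1)):
        d=np.array([np.sin(th),np.cos(th)])
        al=hh*d[0]+vv*d[1];ac=abs(hh*d[1]-vv*d[0])
        n=(al>2)&(al<24);best.append(q[n&(ac<1.7)].mean()-q[n&(ac>4)&(ac<6.5)].mean())
    best=np.array(best);i=best.argmax();return i,round(best[i],1)
E
python3 - <<'E'
from p import *
p,a=status()
s=r.snapshot('scene');print(dial(s,-52),dial(s,52))
cv2.imwrite('pics/d4.png',rect(s,40,-110,110,-40,60)[:,:,::-1])
E
```

```text
t 7.38 [0.609  0.0663 0.1216] al -140.5 F [ 1.7 -4.1  5. ] op -0.1 ff 4.2 q [ 0.11  0.22  0.15  1.5  -0.   -0.58]
(np.int64(149), np.float64(84.1)) (np.int64(305), np.float64(60.4))
```

View pics/d4.png

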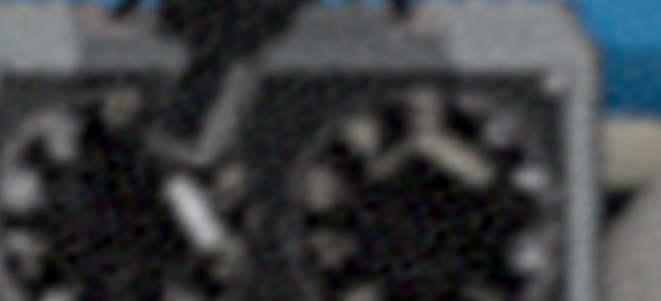

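Call:
apply_moves --increments '[[[0,0,0],0],[[0,0,0],0],[[0,0,-0.6],0],[[0,0,-0.8],0],[[0,0,-0.8],0]]' --grip -0.2

```text
clock: 8.05
eef_pos: [0.6082, 0.0676, 0.1886]
ee_rot: [-0.338, 0.941, -0.0, 0.0]
force: [0.2, 0.2, 0.4]
opening: 0.402
finger_force: 0.0
```

Run:
```python
from p import *
p,a=status();a=a%(2*np.pi)
plan(p,a,[([.6047,-.0358,.18],240.6,5)])
s=r.snapshot('scene');print(dial(s,-52),dial(s,52));q=r.snapshot('top');print(dial(q,52))
```

```text
t 8.05 [0.6082 0.0676 0.1886] al -140.5 F [0.2 0.2 0.4] op 34.2 ff 0.0 q [ 0.11  0.23  0.3   1.63  0.   -0.58]
[[[0.46, -0.52, 0.06], -0.074], [[0.49, -0.48, 0.06], -0.073], [[0.53, -0.44, 0.06], -0.074], [[0.56, -0.41, 0.05], -0.073], [[0.58, -0.36, 0.06], -0.074]]
(np.int64(147), np.float64(85.8)) (np.int64(305), np.float64(61.1))
(np.int64(299), np.float64(37.2))
```

Call:
apply_moves --increments '[[[0.46,-0.52,0],-0.074],[[0.5,-0.48,0],-0.074],[[0.53,-0.44,0],-0.074],[[0.56,-0.41,0],-0.074],[[0.58,-0.36,0],-0.074]]'

```text
clock: 8.78
eef_pos: [0.6045, -0.0367, 0.1865]
ee_rot: [-0.507, 0.862, 0.0, -0.0]
force: [-0.0, 0.5, -0.2]
opening: 0.4
finger_force: 0.0
```

Run:
```python
from p import *
p,a=status();a=a%(2*np.pi)
plan(p,a,[([.6047,-.0358,.124],240.6,5)])
s=r.snapshot('scene');print(dial(s,-52),dial(s,52));q=r.snapshot('top');print(dial(q,-52),dial(q,52))
```

```text
t 8.78 [ 0.6045 -0.0367  0.1865] al -119.1 F [-0.   0.5 -0.2] op 34.0 ff 0.0 q [-0.06  0.22  0.27  1.63  0.   -1.12]
[[[-0.01, 0, 0.42], 0.001], [[0, 0, 0.42], 0.001], [[-0.01, 0, 0.41], 0.001], [[0, 0, 0.42], 0.001], [[-0.01, 0.01, 0.41], 0.001]]
(np.int64(147), np.float64(84.0)) (np.int64(305), np.float64(68.3))
(np.int64(151), np.float64(46.8)) (np.int64(327), np.float64(3.7))
```

Call:
apply_moves --increments '[[[0,0,0.42],0],[[0,0,0.42],0],[[0,0,0.42],0],[[0,0.03,0.42],0],[[-0.03,0,0.4],0]]'

```text
clock: 9.5
eef_pos: [0.6042, -0.0347, 0.1233]
ee_rot: [-0.506, 0.863, 0.0, -0.0]
force: [0.4, -0.2, 0.8]
opening: 0.398
finger_force: 0.0
```

Call:
apply_moves --increments '[[[0,0,0],0],[[0,0,0],0],[[0,0,0],0],[[0,0,0],-0.08],[[0,0,0],-0.08]]' --grip -1

```text
clock: 10.12
eef_pos: [0.6046, -0.0349, 0.1248]
ee_rot: [-0.574, 0.819, -0.0, 0.0]
force: [-0.0, -0.4, 0.5]
opening: -0.0
finger_force: 0.0
```

Run:
```python
from p import *
p,a=status()
s=r.snapshot('scene');print(dial(s,-52),dial(s,52))
```

```text
t 10.12 [ 0.6046 -0.0349  0.1248] al -109.9 F [-0.  -0.4  0.5] op -0.0 ff 0.0 q [-0.06  0.2   0.14  1.51 -0.   -1.28]
(np.int64(147), np.float64(85.0)) (np.int64(304), np.float64(70.0))
```

Run:
```python
from p import *
for c in('scene','top'):
    s=r.snapshot(c);P=cloud(s,np.ones((400,640),bool))
    x,y,w=BOX;d=P[:,:2]-[x,y];B=np.c_[d@[np.cos(w),np.sin(w)],d@[-np.sin(w),np.cos(w)],P[:,2]]
    u=(B[:,0]+.013)*np.cos(t)+(B[:,2]-.1019)*np.sin(t);n=-(B[:,0]+.013)*np.sin(t)+(B[:,2]-.1019)*np.cos(t)
    for nm,yy in(('L',.052),('R',-.052)):
        k=np.hypot(u,B[:,1]-yy)<.026;k&=abs(n)<.15
        print(c,nm,k.sum(),np.histogram(n[k]*1000,np.arange(-10,80,5))[0])
        # panel
        kk=(np.hypot(u,B[:,1]-yy)>.03)&(np.hypot(u,B[:,1]-yy)<.045)&(abs(n)<.02);print('  disc n median',np.median(n[kk]*1000).round(1))
    if c=='scene':
        k=(np.hypot(*(P[:,:2]-[.6046,-.035]).T)<.05)&(P[:,2]>.10)&(n>.015)
        Q=P[k];Q=Q[np.argsort(Q[:,2])];print(Q[::max(1,len(Q)//30)].round(3))
```

```text
scene L 254 [ 0  4 14 55 32 15 15 18 25 35 35  6  0  0  0  0  0]
  disc n median 3.5
scene R 372 [ 1  0 23 55 21 17 13 14 19 38 32  6 12 10 12 14 12]
  disc n median 2.8
[[ 0.598 -0.046  0.107]
 [ 0.6   -0.05   0.131]
 [ 0.589 -0.035  0.159]
 [ 0.577 -0.013  0.196]
 [ 0.613 -0.019  0.222]
 [ 0.591 -0.014  0.247]
 [ 0.577 -0.014  0.261]
 [ 0.564 -0.018  0.28 ]
 [ 0.576 -0.019  0.29 ]
 [ 0.575 -0.056  0.299]
 [ 0.567 -0.04   0.308]
 [ 0.57  -0.052  0.316]
 [ 0.612 -0.004  0.322]
 [ 0.579 -0.007  0.336]
 [ 0.564 -0.034  0.344]
 [ 0.568 -0.024  0.353]
 [ 0.594  0.006  0.361]
 [ 0.595  0.005  0.368]
 [ 0.569 -0.03   0.376]
 [ 0.603  0.006  0.385]
 [ 0.599 -0.     0.391]
 [ 0.604 -0.     0.405]
 [ 0.602  0.008  0.439]
 [ 0.62  -0.     0.459]
 [ 0.609  0.007  0.473]
 [ 0.556 -0.024  0.482]
 [ 0.559 -0.049  0.49 ]
 [ 0.561 -0.02   0.499]
 [ 0.581 -0.001  0.506]
 [ 0.578 -0.01   0.513]
 [ 0.557 -0.021  0.623]]
top L 236 [ 0  1 29 79 13 10 10  8 13 46 27  0  0  0  0  0  0]
  disc n median 2.6
top R 0 [0 0 0 0 0 0 0 0 0 0 0 0 0 0 0 0 0]
  disc n median nan
  return _methods._mean(a, axis=axis, dtype=dtype,
  ret = ret.dtype.type(ret / rcount)
```

Run:
```python
from p import *
s=r.snapshot('scene');p,a=status()
u,v=proj(s,np.array([p,p+[0,0,.05]]));print(u,v)
im=s['image'][110:210,270:380].copy()
im=cv2.resize(np.clip(im.astype(float)*1.8,0,255).astype('u1'),None,fx=6,fy=6,interpolation=2)
for a,b in zip(u,v): cv2.circle(im,(int((a-270)*6+3),int((b-110)*6+3)),4,(255,0,0),1)
cv2.imwrite('pics/s5.png',im[:,:,::-1])
```

```text
t 10.32 [ 0.6045 -0.0349  0.1246] al -110.2 F [ 0.3 -0.6 -0.6] op -0.2 ff 0.0 q [-0.06  0.2   0.14  1.51  0.   -1.28]
[332.67172308 333.11664478] [177.58013701 161.98170231]
```

View pics/s5.png

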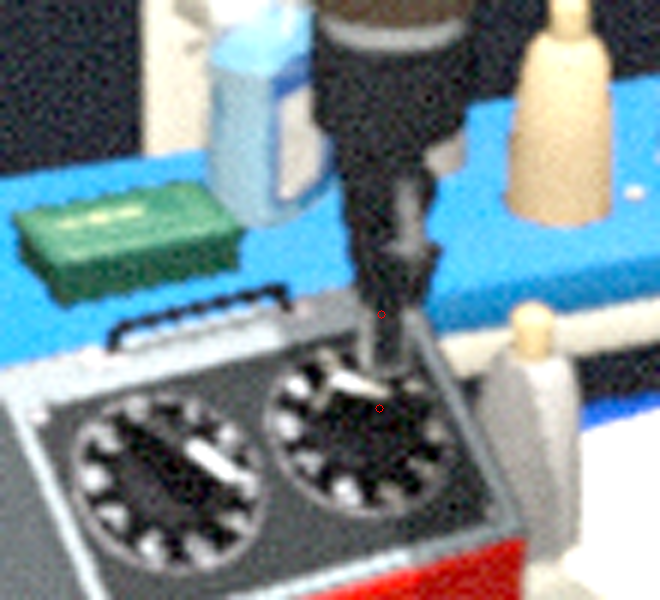

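Call:
apply_moves --increments '[[[0,0,-0.5],0.05],[[0,0,-0.5],0.05],[[0,0,-0.2],0.06],[[0,0,0],0],[[0,0,0],0]]' --grip -0.2

```text
clock: 10.95
eef_pos: [0.6043, -0.0349, 0.1599]
ee_rot: [-0.506, 0.863, 0.0, -0.0]
force: [0.2, -0.5, 0.4]
opening: 0.401
finger_force: 0.0
```

Call:
apply_moves --increments '[[[0,0,0.4],0],[[0,0,0.4],0],[[0,0,0.4],0],[[0,0,0.2],0],[[0,0,0],0]]'

```text
clock: 11.58
eef_pos: [0.6041, -0.0349, 0.1177]
ee_rot: [-0.506, 0.863, 0.0, -0.0]
force: [-0.9, -0.0, -0.1]
opening: 0.402
finger_force: 0.0
```

Call:
apply_moves --increments '[[[0,0,0.1],0],[[0,0,0],0],[[0,0,0],0],[[0,0,0],0],[[0,0,0],0]]' --grip -1

```text
clock: 12.2
eef_pos: [0.6047, -0.0356, 0.118]
ee_rot: [-0.505, 0.863, -0.001, 0.001]
force: [-5.6, -2.2, 13.9]
opening: -0.001
finger_force: 13.8
```

Run:
```python
from p import *
status()
s=r.snapshot('scene');print(dial(s,-52),dial(s,52))
```

```text
t 12.2 [ 0.6047 -0.0356  0.118 ] al -119.3 F [-5.6 -2.2 13.9] op -0.1 ff 13.8 q [-0.06  0.2   0.13  1.49 -0.   -1.12]
(np.int64(147), np.float64(84.4)) (np.int64(298), np.float64(70.8))
```

Call:
apply_moves --increments '[[[0,0,-0.5],0],[[0,0,-0.4],0],[[0,0,0],0],[[0,0,0],0],[[0,0,0.4],0]]' --grip -0.2

```text
clock: 12.88
eef_pos: [0.6046, -0.0349, 0.13]
ee_rot: [-0.506, 0.863, -0.0, 0.0]
force: [1.2, 0.7, 0.0]
opening: 0.401
finger_force: 0.0
```

Call:
apply_moves --increments '[[[0,0,0.4],0],[[0,0,0.2],0],[[0,0,0.1],0],[[0,0,0],0],[[0,0,0],0]]'

```text
clock: 13.5
eef_pos: [0.6046, -0.0349, 0.1097]
ee_rot: [-0.506, 0.863, -0.0, 0.0]
force: [-0.6, 0.4, 0.5]
opening: 0.4
finger_force: 0.0
```

Call:
apply_moves --increments '[[[0,0,0],0],[[0,0,0],0],[[0,0,0],0],[[0,0,0],0],[[0,0,0],0]]' --grip -1

```text
clock: 14.12
eef_pos: [0.603, -0.0339, 0.1103]
ee_rot: [-0.506, 0.863, 0.001, -0.0]
force: [-10.0, 4.6, 8.3]
opening: 0.14
finger_force: 57.1
```

Run:
```python
from p import *
status()
s=r.snapshot('scene');print(dial(s,-52),dial(s,52))
```

```text
t 14.12 [ 0.603  -0.0339  0.1103] al -119.2 F [-10.    4.6   8.3] op 11.9 ff 57.1 q [-0.06  0.2   0.11  1.48  0.   -1.12]
(np.int64(147), np.float64(85.2)) (np.int64(300), np.float64(33.5))
```

Call:
apply_moves --increments '[[[0,0,0],-0.08],[[0,0,0],-0.09],[[0,0,0],-0.1],[[0,0,0],-0.1],[[0,0,0],0]]'

```text
clock: 14.8
eef_pos: [0.6029, -0.0347, 0.1106]
ee_rot: [-0.656, 0.755, 0.001, -0.001]
force: [-10.8, 0.9, 10.7]
opening: 0.13
finger_force: 61.5
```

Run:
```python
from p import *
status()
s=r.snapshot('scene');print(dial(s,-52),dial(s,52))
```

```text
t 14.8 [ 0.6029 -0.0347  0.1106] al -98.0 F [-10.8   0.9  10.7] op 11.0 ff 61.5 q [-0.06  0.2   0.11  1.48  0.   -1.49]
(np.int64(148), np.float64(84.2)) (np.int64(283), np.float64(53.6))
```

Call:
apply_moves --increments '[[[0,0,0],-0.09],[[0,0,0],-0.09],[[0,0,0],-0.09],[[0,0,0],-0.09],[[0,0,0],0]]'

```text
clock: 15.48
eef_pos: [0.6075, -0.0346, 0.1168]
ee_rot: [0.781, -0.625, 0.005, -0.004]
force: [-4.0, 1.8, 37.1]
opening: -0.0
finger_force: 18.6
```

Run:
```python
from p import *
p,a=status()
s=r.snapshot('scene');print(dial(s,-52),dial(s,52))
f=np.radians(np.degrees(a)+180+2.3);print(np.degrees(np.arctan2(-np.sin(f)*.819,np.cos(f)))%360)
```

```text
t 15.47 [ 0.6075 -0.0346  0.1168] al -77.3 F [-4.   1.8 37.1] op -0.0 ff 18.6 q [-0.06  0.2   0.12  1.48  0.   -1.85]
(np.int64(147), np.float64(85.4)) (np.int64(266), np.float64(90.6))
251.93084546512858
```

Call:
apply_moves --increments '[[[0,0,-0.5],0.05],[[0,0,-0.3],0.05],[[0,0,0],0.05],[[0,0,0],0],[[0,0,0.3],0]]' --grip -0.2

```text
clock: 16.15
eef_pos: [0.6047, -0.0349, 0.1245]
ee_rot: [0.732, -0.682, 0.0, -0.0]
force: [0.3, -0.3, 0.5]
opening: 0.402
finger_force: 0.0
```

Run:
```python
from p import *
p,a=status()
s=r.snapshot('scene');print(dial(s,-52),dial(s,52))
plan(p,a,[([.6047,-.0355,.106],-85.7,4)])
```

```text
t 16.15 [ 0.6047 -0.0349  0.1245] al -86.0 F [ 0.3 -0.3  0.5] op 34.1 ff 0.0 q [-0.06  0.2   0.14  1.51  0.   -1.7 ]
(np.int64(147), np.float64(86.6)) (np.int64(267), np.float64(93.0))
[[[0.01, 0, 0.15], -0.001], [[0, 0, 0.16], -0.001], [[0.01, 0, 0.15], -0.001], [[0, 0, 0.16], -0.002], [[0, 0, 0], 0]]
```

Call:
apply_moves --increments '[[[0,0,0.15],0],[[0,0,0.15],0],[[0,0,0.15],0],[[0,0,0.17],0],[[0,0,0],0]]'

```text
clock: 16.82
eef_pos: [0.6041, -0.0349, 0.1051]
ee_rot: [0.731, -0.682, -0.0, 0.0]
force: [0.8, 1.2, 0.3]
opening: 0.404
finger_force: 0.0
```

Call:
apply_moves --increments '[[[0,0,0],0],[[0,0,0],0],[[0,0,0],0],[[0,0,0],-0.08],[[0,0,0],-0.08]]' --grip -0.7

```text
clock: 17.45
eef_pos: [0.6038, -0.0346, 0.1069]
ee_rot: [0.784, -0.621, -0.0, -0.0]
force: [-9.8, 2.6, 10.1]
opening: 0.166
finger_force: 58.6
```

Run:
```python
from p import *
p,a=status()
s=r.snapshot('scene');print(dial(s,-52),dial(s,52))
```

```text
t 17.45 [ 0.6038 -0.0346  0.1069] al -76.7 F [-9.8  2.6 10.1] op 14.1 ff 58.6 q [-0.06  0.2   0.11  1.47  0.   -1.86]
(np.int64(147), np.float64(85.4)) (np.int64(258), np.float64(75.7))
```

Call:
apply_moves --increments '[[[0,0,0],0],[[0,0,0],0],[[0,0,-0.5],0],[[0,0,-1],0],[[0,0,-1],0]]' --grip -0.2

```text
clock: 18.12
eef_pos: [0.6044, -0.0349, 0.1825]
ee_rot: [0.783, -0.622, 0.0, -0.0]
force: [-0.4, 0.2, 0.0]
opening: 0.399
finger_force: 0.0
```

Run:
```python
from p import *
p,a=status()
s=r.snapshot('scene');print(dial(s,-52),dial(s,52))
plan(p,a,[([.6089,.0680,.18],-140.7,7),([.6089,.0680,.103],-140.7,3)])
```

```text
t 18.12 [ 0.6044 -0.0349  0.1825] al -76.9 F [-0.4  0.2  0. ] op 33.9 ff 0.0 q [-0.06  0.21  0.26  1.62 -0.   -1.86]
(np.int64(147), np.float64(85.1)) (np.int64(258), np.float64(100.3))
[[[-0.47, -0.13, 0.01], 0.159], [[-0.49, -0.06, 0.01], 0.159], [[-0.49, 0.02, 0.01], 0.159], [[-0.48, 0.1, 0.01], 0.159], [[-0.46, 0.18, 0.01], 0.159]]
[[[-0.42, 0.24, 0.02], 0.16], [[-0.38, 0.31, 0.01], 0.159], [[0, 0, 0.86], 0], [[0, 0, 0.86], 0], [[0, 0, 0.85], 0]]
```

Call:
apply_moves --increments '[[[-0.47,-0.13,0],0.16],[[-0.49,-0.06,0],0.16],[[-0.49,0.02,0],0.16],[[-0.48,0.1,0],0.16],[[-0.46,0.18,0],0.16]]'

```text
clock: 18.8
eef_pos: [0.6079, 0.0392, 0.1816]
ee_rot: [-0.477, 0.879, -0.0, 0.0]
force: [-0.2, -0.1, 0.2]
opening: 0.403
finger_force: 0.0
```

Call:
apply_moves --increments '[[[-0.42,0.25,0],0.16],[[-0.38,0.31,0],0.154],[[0,0,0.9],0],[[0,0,0.9],0],[[0,0,0.7],0]]'

```text
clock: 19.42
eef_pos: [0.6089, 0.0681, 0.1054]
ee_rot: [-0.336, 0.942, -0.0, 0.0]
force: [0.0, -0.5, 0.0]
opening: 0.4
finger_force: 0.0
```

Call:
apply_moves --increments '[[[0,0,0.1],0],[[0,0,0],0],[[0,0,0],0],[[0,0,0],0],[[0,0,0],0]]' --grip -0.75

```text
clock: 20.05
eef_pos: [0.6071, 0.0683, 0.1025]
ee_rot: [-0.336, 0.942, 0.001, -0.002]
force: [-9.5, 3.9, -5.8]
opening: 0.174
finger_force: 60.5
```

Run:
```python
from p import *
p,a=status()
f=a+np.radians(2.3);print(np.degrees(np.arctan2(-np.sin(f)*.819,np.cos(f)))%360)
s=r.snapshot('scene');print(dial(s,-52),dial(s,52))
s=r.snapshot('top');print(dial(s,-52),dial(s,52))
```

```text
t 20.05 [0.6071 0.0683 0.1025] al -140.7 F [-9.5  3.9 -5.8] op 14.8 ff 60.5 q [ 0.11  0.22  0.12  1.47  0.   -0.57]
143.97474747756513
(np.int64(143), np.float64(68.7)) (np.int64(258), np.float64(74.5))
(np.int64(158), np.float64(2.2)) (np.int64(253), np.float64(31.2))
```

Call:
apply_moves --increments '[[[0,0,0],0],[[0,0,0],0],[[0,0,-0.6],0],[[0,0,-1],0],[[0,0,-1],0]]' --grip -0.2

```text
clock: 20.78
eef_pos: [0.6091, 0.068, 0.1834]
ee_rot: [-0.336, 0.942, -0.0, 0.001]
force: [0.5, 0.8, 0.5]
opening: 0.4
finger_force: 0.0
```

Run:
```python
from p import *
p,a=status()
s=r.snapshot('scene');print(dial(s,-52),dial(s,52))
plan(p,a%(2*np.pi),[([.536,.0190,.17],177.7,5),([.536,.0190,.012],177.7,10)])
# knob pixels: cloud around knob
for c in('scene','top'):
    s=r.snapshot(c);m=r.trace(c,'drawer_knob')
    if m: 
        P=cloud(s,m[0]['region']);P=P[(P[:,2]<.06)&(P[:,2]>.01)];print(c,m[0]['conf'],len(P),np.percentile(P,[5,50,95],axis=0).round(3).tolist())
```

```text
t 20.77 [0.6091 0.068  0.1834] al -140.7 F [0.5 0.8 0.5] op 34.0 ff 0.0 q [ 0.11  0.23  0.29  1.62 -0.   -0.57]
(np.int64(144), np.float64(85.5)) (np.int64(258), np.float64(75.8))
[[[0.58, 0.06, 0.09], 0.145], [[0.59, -0.03, 0.09], 0.145], [[0.58, -0.11, 0.09], 0.145], [[0.55, -0.2, 0.09], 0.146], [[0.51, -0.27, 0.09], 0.145]]
[[[0, 0, 0.53], 0], [[0, 0, 0.53], 0], [[0, 0, 0.53], 0], [[0, 0, 0.52], 0], [[0, 0, 0.53], 0]]
[[[0, 0, 0.52], 0], [[0, 0, 0.53], 0], [[0, 0, 0.52], 0], [[0, 0, 0.53], 0], [[0, -0.01, 0.52], 0]]
scene 0.94 1110 [[0.529, -0.077, 0.012], [0.561, 0.029, 0.038], [0.571, 0.124, 0.057]]
top 0.57 105 [[0.558, -0.088, 0.016], [0.56, -0.043, 0.053], [0.566, -0.002, 0.058]]
```

Call:
apply_moves --increments '[[[0.58,0.06,0.1],0.145],[[0.59,-0.03,0.1],0.145],[[0.58,-0.11,0.1],0.145],[[0.55,-0.2,0.1],0.145],[[0.51,-0.27,0.1],0.145]]' --grip 0.2

```text
clock: 21.65
eef_pos: [0.5349, 0.0189, 0.1647]
ee_rot: [0.022, 1.0, -0.0, -0.001]
force: [-1.4, 0.5, 0.6]
opening: 0.607
finger_force: 0.0
```

Call:
apply_moves --increments '[[[0,0,0.8],0],[[0,0,0.8],0],[[0,0,0.8],0],[[0,0,0.8],0],[[0,0,0.6],0]]'

```text
clock: 22.28
eef_pos: [0.5351, 0.0192, 0.0499]
ee_rot: [0.019, 1.0, -0.0, -0.001]
force: [-0.5, 0.1, 0.5]
opening: 0.595
finger_force: 0.0
```

Run:
```python
from p import *
p,a=status()
plan(p,a%(2*np.pi),[([.536,.0190,.012],177.7,5)])
```

```text
t 22.27 [0.5351 0.0192 0.0499] al 177.8 F [-0.5  0.1  0.5] op 50.6 ff 0.0 q [ 0.04  0.05 -0.17  1.35  0.    0.07]
[[[-0.01, 0, 0.25], 0], [[-0.01, 0, 0.25], 0], [[0, 0, 0.25], 0], [[-0.01, 0, 0.26], 0.001], [[0, 0, 0.25], 0]]
```

Call:
apply_moves --increments '[[[0,0,0.25],0],[[0,0,0.25],0],[[0,0,0.25],0],[[0,0,0.25],0],[[0,0,0.25],0]]'

```text
clock: 22.9
eef_pos: [0.5361, 0.0192, 0.0139]
ee_rot: [0.019, 1.0, 0.0, 0.0]
force: [-1.2, 0.1, 0.5]
opening: 0.6
finger_force: 0.0
```

Call:
apply_moves --increments '[[[0,0,0],0],[[0,0,0],0],[[0,0,0],0],[[0,0,0],0],[[0,0,0],0]]' --grip -1

```text
clock: 23.52
eef_pos: [0.5358, 0.0199, 0.0145]
ee_rot: [0.019, 1.0, 0.001, -0.0]
force: [-2.1, 4.9, 1.1]
opening: 0.289
finger_force: 58.9
```

Call:
apply_moves --increments '[[[0.3,0,0],0],[[0.5,0,0],0],[[0.5,0,0],0],[[0.5,0,0],0],[[0.5,0,0],0]]'

```text
clock: 24.15
eef_pos: [0.4669, 0.0223, 0.0145]
ee_rot: [0.019, 1.0, 0.0, 0.001]
force: [2.6, 4.1, -0.7]
opening: 0.286
finger_force: 59.4
```

Call:
apply_moves --increments '[[[0.4,0,0],0],[[0.25,0,0],0],[[0,0,0],0],[[0,0,0],0],[[0,0,0],0]]'

```text
clock: 24.78
eef_pos: [0.4478, 0.023, 0.0145]
ee_rot: [0.019, 1.0, 0.0, 0.001]
force: [2.4, 5.9, -1.5]
opening: 0.287
finger_force: 61.5
```

Call:
apply_moves --increments '[[[0,0,0],0],[[0,0,0],0],[[0,0,-0.5],0],[[0,0,-1],0],[[0,0,-1],0]]' --grip 0.2

```text
clock: 25.4
eef_pos: [0.4475, 0.0225, 0.0911]
ee_rot: [0.019, 1.0, -0.0, 0.0]
force: [1.0, -0.4, 0.5]
opening: 0.6
finger_force: 0.0
```

Run:
```python
from p import *
p,a=status()
s=r.snapshot('top');print(r.pinpoint('top','awl')[:1])
print('floor',[ (q['conf'],world(s,*q['location'],z=.01).round(4)) for q in r.pinpoint('top','drawer_floor')[:2]])
hsv=cv2.cvtColor(s['image'],cv2.COLOR_RGB2HSV);im=s['image'].astype(int)
m=r.trace('top','awl')[0]['region'];v,u=np.nonzero(m)
W=np.array([world(s,y,x,z=.012) for y,x in zip(v,u)]);mu=W[:,:2].mean(0);e=np.linalg.svd(W[:,:2]-mu,full_matrices=0)[2][0]
pr=(W[:,:2]-mu)@e;print('awl',len(W),mu.round(4),e.round(3),pr.min(),pr.max())
o=m&(im[:,:,0]>im[:,:,2]+50);v,u=np.nonzero(o);H=np.array([world(s,y,x,z=.018) for y,x in zip(v,u)])
h=H[:,:2].mean(0);e=np.linalg.svd(H[:,:2]-h,full_matrices=0)[2][0];q=(H[:,:2]-h)@e
print('handle',len(H),h.round(4),np.degrees(np.arctan2(e[1],e[0])),q.min(),q.max())
# red drawer front
sc=r.snapshot('scene');k=(sc['image'].astype(int)[:,:,0]>sc['image'].astype(int)[:,:,1]+60)
P=cloud(sc,k);P=P[(np.hypot(P[:,0]-.5,P[:,1])<.2)&(P[:,2]<.07)];x,y,w=BOX;d=P[:,:2]-[x,y];B=np.c_[d@[np.cos(w),np.sin(w)],d@[-np.sin(w),np.cos(w)],P[:,2]]
print(len(B),np.percentile(B,[5,25,50,75,95],axis=0).round(3).tolist())
```

```text
t 25.4 [0.4475 0.0225 0.0911] al 177.8 F [ 1.  -0.4  0.5] op 51.0 ff 0.0 q [ 0.05 -0.17 -0.3   1.44 -0.    0.09]
[{'location': [240.3, 447.8], 'conf': 0.49}]
floor [(0.78, array([0.5165, 0.0184, 0.01  ]))]
awl 237 [ 0.4369 -0.364 ] [-0.976 -0.216] -0.04967347414610103 0.04794146828768445
handle 126 [ 0.4311 -0.3638] -168.95060105270485 -0.042082355112260564 0.0408011298490857
916 [[-0.168, -0.094, 0.015], [-0.166, -0.05, 0.026], [-0.164, 0.021, 0.039], [-0.163, 0.067, 0.051], [-0.16, 0.104, 0.057]]
```

Run:
```python
from p import *
p,a=status()
plan(p,a%(2*np.pi),[([.432,-.363,.10],191,15),([.432,-.363,.03],191,5)])
```

```text
t 25.65 [0.4475 0.0226 0.0892] al 177.8 F [ 0.4 -0.3 -0.7] op 51.0 ff 0.0 q [ 0.05 -0.17 -0.31  1.43 -0.    0.09]
[[[0, -0.86, -0.02], -0.015], [[0.01, -0.86, -0.02], -0.015], [[0.03, -0.86, -0.02], -0.015], [[0.04, -0.86, -0.02], -0.015], [[0.05, -0.85, -0.03], -0.016]]
[[[0.07, -0.85, -0.02], -0.015], [[0.08, -0.85, -0.03], -0.016], [[0.09, -0.85, -0.02], -0.015], [[0.11, -0.85, -0.03], -0.016], [[0.12, -0.85, -0.02], -0.015]]
[[[0.13, -0.85, -0.03], -0.016], [[0.14, -0.85, -0.02], -0.015], [[0.16, -0.84, -0.03], -0.016], [[0.17, -0.84, -0.02], -0.015], [[0.19, -0.84, -0.03], -0.016]]
[[[0, 0, 0.47], 0], [[0, 0, 0.47], 0], [[0, 0, 0.46], 0], [[0, 0, 0.47], 0], [[0, 0, 0.46], 0]]
```

Call:
apply_moves --increments '[[[0,-0.86,-0.05],-0.015],[[0,-0.86,-0.05],-0.015],[[0.03,-0.86,-0.02],-0.015],[[0.04,-0.86,0],-0.015],[[0.05,-0.85,0],-0.015]]' --grip 0.1

```text
clock: 26.28
eef_pos: [0.442, -0.1068, 0.0918]
ee_rot: [-0.018, 1.0, 0.0, -0.001]
force: [0.8, 0.3, -0.0]
opening: 0.548
finger_force: 0.0
```

Call:
apply_moves --increments '[[[0.07,-0.85,0],-0.015],[[0.08,-0.85,0],-0.015],[[0.09,-0.85,0],-0.015],[[0.11,-0.85,0],-0.015],[[0.12,-0.85,0],-0.015]]'

```text
clock: 26.9
eef_pos: [0.4364, -0.2348, 0.0917]
ee_rot: [-0.056, 0.998, 0.0, -0.001]
force: [0.1, -0.2, -0.2]
opening: 0.55
finger_force: 0.0
```

Call:
apply_moves --increments '[[[0.13,-0.85,0],-0.016],[[0.14,-0.85,0],-0.016],[[0.16,-0.84,0],-0.016],[[0.17,-0.84,0],-0.016],[[0.19,-0.84,0],-0.016]]'

```text
clock: 27.52
eef_pos: [0.4311, -0.3635, 0.0916]
ee_rot: [-0.096, 0.995, 0.001, -0.001]
force: [0.1, -0.4, 0.5]
opening: 0.55
finger_force: 0.0
```

Call:
apply_moves --increments '[[[0,0,0.5],0],[[0,0,0.5],0],[[0,0,0.5],0],[[0,0,0.4],0],[[0,0,0.2],0]]'

```text
clock: 28.15
eef_pos: [0.4315, -0.3624, 0.0288]
ee_rot: [-0.096, 0.995, 0.0, -0.0]
force: [-0.0, -1.0, 1.0]
opening: 0.55
finger_force: 0.0
```

Run:
```python
from p import *
p,a=status()
plan(p,a%(2*np.pi),[([.432,-.363,.005],191,5)])
```

```text
t 28.15 [ 0.4315 -0.3624  0.0288] al -169.0 F [-0. -1.  1.] op 46.8 ff 0.0 q [-0.7   0.13 -0.13  1.31  0.   -0.89]
[[[0, 0, 0.16], -0], [[0, -0.01, 0.16], -0], [[0, 0, 0.16], -0], [[-0.01, -0.01, 0.16], -0], [[0, 0, 0.15], -0]]
```

Call:
apply_moves --increments '[[[0,0,0.16],0],[[0,0,0.16],0],[[0,0,0.16],0],[[0,0,0.16],0],[[0,0,0.15],0]]'

```text
clock: 28.78
eef_pos: [0.4317, -0.363, 0.0058]
ee_rot: [-0.095, 0.995, -0.0, 0.0]
force: [-0.1, -0.4, -0.0]
opening: 0.549
finger_force: 0.0
```

Call:
apply_moves --increments '[[[0,0,0],0],[[0,0,0],0],[[0,0,0],0],[[0,0,0],0],[[0,0,-0.1],0]]' --grip -1

```text
clock: 29.4
eef_pos: [0.4316, -0.3629, 0.0091]
ee_rot: [-0.095, 0.995, 0.0, -0.0]
force: [-0.4, 0.1, -1.2]
opening: 0.001
finger_force: 0.0
```

Call:
apply_moves --increments '[[[0,0,-0.5],0],[[0,0,0],0],[[0,0,0.4],0],[[0,0,0.2],0],[[0,0,0.1],0]]' --grip 0.1

```text
clock: 30.02
eef_pos: [0.4312, -0.3625, 0.0018]
ee_rot: [-0.095, 0.995, 0.001, -0.001]
force: [-0.9, -0.3, 0.0]
opening: 0.551
finger_force: 0.0
```

Call:
apply_moves --increments '[[[0,0,0.1],0],[[0,0,0.1],0],[[0,0,0.1],0],[[0,0,0.05],0],[[0,0,0],0]]'

```text
clock: 30.65
eef_pos: [0.4317, -0.3629, -0.0075]
ee_rot: [-0.095, 0.995, 0.0, -0.0]
force: [0.2, -0.1, 0.3]
opening: 0.545
finger_force: 0.0
```

Run:
```python
from p import *
p,a=status()
for c in ('scene','top'):
    s=r.snapshot(c);im=s['image'].astype(int)
    o=(im[:,:,0]>im[:,:,2]+60)&(im[:,:,0]>im[:,:,1]+30)
    P=cloud(s,o);P=P[(np.hypot(P[:,0]-.43,P[:,1]+.363)<.09)&(P[:,2]<.05)];print(c,len(P),P.mean(0) if len(P) else '')
```

```text
t 30.65 [ 0.4317 -0.3629 -0.0075] al -169.0 F [ 0.2 -0.1  0.3] op 46.3 ff 0.0 q [-0.7   0.15 -0.18  1.24 -0.   -0.89]
scene 69 [ 0.40072707 -0.37282275  0.01716204]
top 21 [ 0.40945352 -0.36653381  0.02303961]
```

Call:
apply_moves --increments '[[[0,0,0.1],0],[[0,0,0.05],0],[[0,0,0],0],[[0,0,0],0],[[0,0,0],0]]'

```text
clock: 31.38
eef_pos: [0.4318, -0.363, -0.0118]
ee_rot: [-0.095, 0.995, -0.0, 0.0]
force: [0.2, -0.6, 0.0]
opening: 0.553
finger_force: 0.0
```

Call:
apply_moves --increments '[[[0,0,0],0],[[0,0,0],0],[[0,0,0],0],[[0,0,0],0],[[0,0,0],0]]' --grip -1

```text
clock: 32.0
eef_pos: [0.4319, -0.3631, -0.0116]
ee_rot: [-0.095, 0.995, -0.0, 0.0]
force: [-0.1, -0.7, 4.4]
opening: 0.257
finger_force: 59.5
```

Run:
```python
from p import *
p,a=status()
plan(p,a%(2*np.pi),[([.432,-.363,.075],191,3),([.517,-.009,.075],267.7,17)])
```

```text
t 32.0 [ 0.4319 -0.3631 -0.0116] al -169.0 F [-0.1 -0.7  4.4] op 21.8 ff 59.5 q [-0.7   0.15 -0.19  1.23  0.   -0.89]
[[[0, 0, -0.96], -0], [[0, 0, -0.96], -0], [[0, 0, -0.97], -0.001], [[-0.3, 0.65, 0], -0.079], [[-0.35, 0.62, 0], -0.079]]
[[[-0.39, 0.6, 0], -0.079], [[-0.44, 0.56, 0], -0.079], [[-0.48, 0.53, 0], -0.079], [[-0.52, 0.49, 0], -0.079], [[-0.56, 0.44, 0], -0.079]]
[[[-0.59, 0.4, 0], -0.079], [[-0.62, 0.35, 0], -0.078], [[-0.65, 0.3, 0], -0.079], [[-0.67, 0.25, 0], -0.078], [[-0.69, 0.19, 0], -0.079]]
[[[-0.7, 0.14, 0], -0.078], [[-0.71, 0.08, 0], -0.079], [[-0.71, 0.03, 0], -0.078], [[-0.71, -0.03, 0], -0.079], [[-0.71, -0.09, 0], -0.078]]
```

Call:
apply_moves --increments '[[[0,0,-0.6],0],[[0,0,-1],0],[[0,0,-1],0],[[-0.3,0.65,-0.3],-0.079],[[-0.35,0.62,0],-0.079]]'

```text
clock: 32.62
eef_pos: [0.4425, -0.3214, 0.077]
ee_rot: [-0.175, 0.985, -0.001, 0.001]
force: [-0.4, -0.7, -1.0]
opening: 0.259
finger_force: 58.9
```

Call:
apply_moves --increments '[[[-0.39,0.6,0],-0.079],[[-0.44,0.56,0],-0.079],[[-0.48,0.53,0],-0.079],[[-0.52,0.49,0],-0.079],[[-0.56,0.44,0],-0.079]]'

```text
clock: 33.25
eef_pos: [0.4667, -0.2165, 0.0759]
ee_rot: [-0.365, 0.931, -0.0, 0.0]
force: [0.2, -0.6, -1.9]
opening: 0.257
finger_force: 58.9
```

Call:
apply_moves --increments '[[[-0.59,0.4,0],-0.079],[[-0.62,0.35,0],-0.079],[[-0.65,0.3,0],-0.079],[[-0.67,0.25,0],-0.079],[[-0.69,0.19,0],-0.079]]'

```text
clock: 33.88
eef_pos: [0.4917, -0.1123, 0.0759]
ee_rot: [-0.54, 0.841, -0.0, 0.0]
force: [0.1, 0.0, -0.5]
opening: 0.26
finger_force: 58.9
```

Call:
apply_moves --increments '[[[-0.7,0.14,0],-0.079],[[-0.71,0.08,0],-0.079],[[-0.71,0.03,0],-0.079],[[-0.71,-0.03,0],-0.078],[[-0.71,-0.09,0],-0.078]]'

```text
clock: 34.5
eef_pos: [0.5168, -0.0083, 0.0759]
ee_rot: [-0.694, 0.72, -0.0, 0.0]
force: [-0.2, 0.1, 0.1]
opening: 0.255
finger_force: 58.9
```

Run:
```python
from p import *
p,a=status()
plan(p,a%(2*np.pi),[([.517,-.009,.0005],267.7,5)])
s=r.snapshot('scene')
k=(s['image'].astype(int)[:,:,0]>s['image'].astype(int)[:,:,1]+60)
cv2.imwrite('pics/s6.png',cv2.resize(np.clip(s['image'][140:265,270:400].astype(float)*1.3,0,255).astype('u1'),None,fx=5,fy=4.8,interpolation=2)[:,:,::-1])
```

```text
t 34.5 [ 0.5168 -0.0083  0.0759] al -92.1 F [-0.2  0.1  0.1] op 21.7 ff 58.9 q [-0.02 -0.   -0.18  1.4  -0.   -1.55]
[[[0, 0, 0.5], 0.001], [[0.01, 0, 0.5], 0.001], [[0, 0, 0.5], 0.001], [[0.01, 0, 0.51], 0.001], [[0, -0.01, 0.5], 0]]
```

View pics/s6.png

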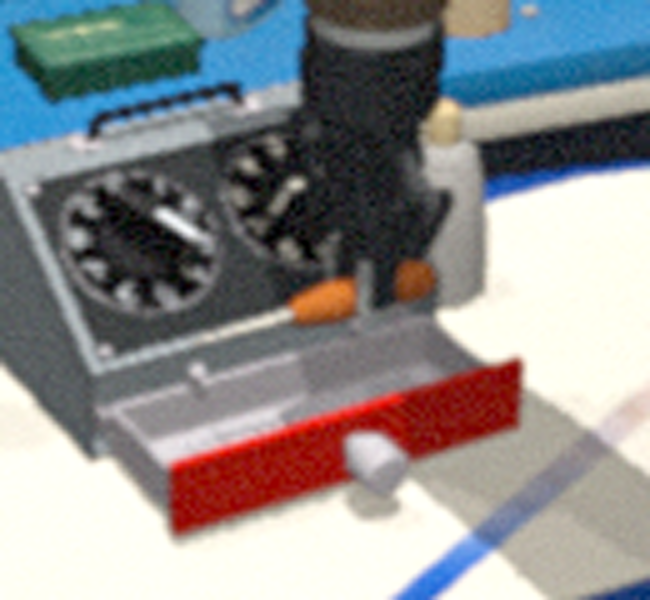

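Call:
apply_moves --increments '[[[0,0,0.5],0],[[0,0,0.5],0],[[0,0,0.5],0],[[0,0,0.5],0],[[0,0,0.5],0]]'

```text
clock: 35.17
eef_pos: [0.5166, -0.0092, -0.0011]
ee_rot: [-0.693, 0.721, 0.0, -0.0]
force: [-0.0, 0.4, -0.4]
opening: 0.259
finger_force: 58.9
```

Call:
apply_moves --increments '[[[0,0,0.04],0],[[0,0,0],0],[[0,0,0],0],[[0,0,0],0],[[0,0,0],0]]'

```text
clock: 35.8
eef_pos: [0.5169, -0.009, -0.001]
ee_rot: [-0.693, 0.721, -0.0, 0.0]
force: [0.8, 0.1, -0.9]
opening: 0.256
finger_force: 58.9
```

Call:
apply_moves --increments '[[[0,0,0],0],[[0,0,0],0],[[0,0,0],0],[[0,0,-0.4],0],[[0,0,-1],0]]' --grip -0.15

```text
clock: 36.42
eef_pos: [0.5159, -0.009, 0.0409]
ee_rot: [-0.693, 0.721, 0.001, -0.001]
force: [1.2, 0.3, 0.8]
opening: 0.425
finger_force: 0.0
```

Call:
apply_moves --increments '[[[0,0,-1],0],[[0,0,-1],0],[[0,1,0],0],[[0,1,0],0],[[0,1,0],0]]'

```text
clock: 37.05
eef_pos: [0.4261, -0.0055, 0.1018]
ee_rot: [-0.693, 0.721, -0.0, 0.0]
force: [-0.9, 0.2, 0.2]
opening: 0.423
finger_force: 0.0
```

Run:
```python
from p import *
p,a=status()
ims=[]
for c,(r0,r1,c0,c1) in {'scene':(165,265,280,400),'top':(160,250,270,390)}.items():
    s=r.snapshot(c);ims.append(cv2.resize(s['image'][r0:r1,c0:c1],(400,330),interpolation=2))
    im=s['image'].astype(int);o=(im[:,:,0]>im[:,:,2]+50)&(im[:,:,1]>im[:,:,2]+20)
    P=cloud(s,o);P=P[(abs(P[:,0]-.52)<.07)&(abs(P[:,1])<.12)&(P[:,2]<.08)];print(c,len(P),np.percentile(P,[10,50,90],axis=0).round(3).tolist() if len(P) else '')
cv2.imwrite('pics/c7.png',np.hstack(ims)[:,:,::-1])
k=im[:,:,0]>im[:,:,1]+60
sc=r.snapshot('scene');k=(sc['image'].astype(int)[:,:,0]>sc['image'].astype(int)[:,:,1]+80)
print(dial(sc,-52),dial(sc,52))
```

```text
t 37.05 [ 0.4261 -0.0055  0.1018] al -92.2 F [-0.9  0.2  0.2] op 36.0 ff 0.0 q [-0.01 -0.23 -0.33  1.47  0.   -1.55]
scene 103 [[0.473, -0.031, 0.03], [0.509, 0.013, 0.035], [0.517, 0.062, 0.058]]
top 51 [[0.512, -0.036, 0.028], [0.515, 0.004, 0.032], [0.521, 0.023, 0.034]]
(np.int64(144), np.float64(86.9)) (np.int64(258), np.float64(81.4))
```

View pics/c7.png

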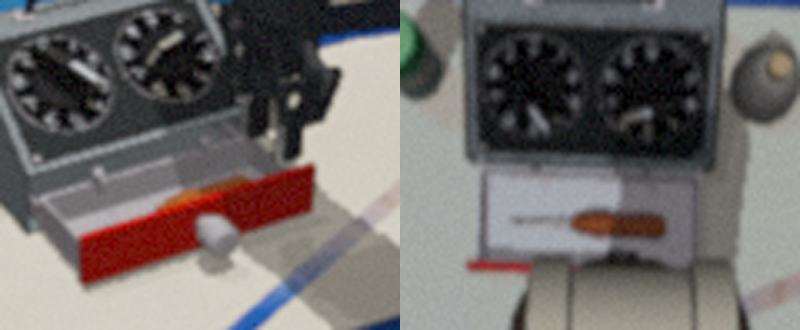

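Run:
```python
from p import *
p,a=status()
plan(p,a,[([.385,.024,.09],-92.3,3),([.385,.024,.005],-92.3,7),([.505,.0195,.005],-92.3,10)])
```

```text
t 37.2 [ 0.4266 -0.0055  0.1021] al -92.2 F [ 0.5 -0.7  0.7] op 36.0 ff 0.0 q [-0.01 -0.23 -0.33  1.47  0.   -1.55]
[[[-0.31, 0.47, 0.13], 0.001], [[-0.31, 0.48, 0.14], 0], [[-0.31, 0.48, 0.13], 0.001], [[0, 0, 0.41], -0], [[0, 0, 0.4], -0]]
[[[0, 0, 0.41], -0], [[0, 0, 0.4], -0], [[0, 0, 0.41], -0], [[0, 0, 0.4], -0], [[0, 0, 0.41], -0]]
[[[0, -0.4, -0], -0], [[0, -0.4, -0], -0], [[0, -0.4, -0], -0], [[0, -0.4, -0], -0], [[0, -0.4, -0], -0]]
[[[0, -0.4, -0], -0], [[0, -0.4, -0], -0], [[0, -0.4, -0], -0], [[-0.01, -0.4, -0], -0], [[0, -0.41, -0], -0]]
```

Call:
apply_moves --increments '[[[-0.31,0.47,0.13],0],[[-0.31,0.48,0.13],0],[[-0.31,0.48,0.13],0],[[0,0,0.4],0],[[0,0,0.4],0]]' --grip -1

```text
clock: 37.83
eef_pos: [0.3851, 0.0242, 0.0643]
ee_rot: [-0.694, 0.72, -0.0, 0.0]
force: [0.0, 0.2, -1.2]
opening: -0.0
finger_force: 0.0
```

Call:
apply_moves --increments '[[[0,0,0.4],0],[[0,0,0.4],0],[[0,0,0.4],0],[[0,0,0.4],0],[[0,0,0.4],0]]'

```text
clock: 38.45
eef_pos: [0.385, 0.0239, 0.0044]
ee_rot: [-0.693, 0.721, 0.0, -0.0]
force: [-0.7, 1.0, 0.5]
opening: -0.0
finger_force: 0.0
```

Call:
apply_moves --increments '[[[0,-0.4,0],0],[[0,-0.4,0],0],[[0,-0.4,0],0],[[0,-0.4,0],0],[[0,-0.4,0],0]]'

```text
clock: 39.08
eef_pos: [0.4458, 0.0217, 0.0053]
ee_rot: [-0.693, 0.721, 0.0, -0.0]
force: [-2.1, 1.6, 1.9]
opening: -0.003
finger_force: 1.2
```

Call:
apply_moves --increments '[[[0,-0.4,0],0],[[0,-0.4,0],0],[[0,-0.4,0],0],[[0,-0.4,0],0],[[0,-0.3,0],0]]'

```text
clock: 39.7
eef_pos: [0.5027, 0.0195, 0.0051]
ee_rot: [-0.693, 0.721, 0.0, -0.0]
force: [-2.9, 1.8, 0.9]
opening: -0.002
finger_force: 1.2
```

```bash
cat >> p.py <<'E'
def front():
    sc=r.snapshot('scene');i=sc['image'].astype(int);k=i[:,:,0]>i[:,:,1]+60
    P=cloud(sc,k);P=P[(np.hypot(P[:,0]-.5,P[:,1])<.2)&(P[:,2]<.055)&(P[:,2]>.012)];x,y,w=BOX;d=P[:,:2]-[x,y]
    print('front box x',np.median(d@[np.cos(w),np.sin(w)]).round(4),len(P),dial(sc,-52),dial(sc,52))
E
python3 - <<'E'
from p import *
status();front()
E
```

```text
t 39.7 [0.5027 0.0195 0.0051] al -92.2 F [-2.9  1.8  0.9] op -0.1 ff 1.2 q [ 0.04 -0.   -0.32  1.26  0.   -1.49]
front box x -0.0862 531 (np.int64(144), np.float64(84.8)) (np.int64(136), np.float64(15.0))
```

Call:
apply_moves --increments '[[[0,-0.1,0],0],[[0,-0.1,0],0],[[0,-0.1,0],0],[[0,0,0],0],[[0,0,0],0]]'

```text
clock: 40.38
eef_pos: [0.5112, 0.0191, 0.0053]
ee_rot: [-0.693, 0.721, -0.0, 0.0]
force: [-0.2, -0.3, -0.3]
opening: -0.001
finger_force: 0.0
```

Call:
apply_moves --increments '[[[0,-0.07,0],0],[[0,-0.07,0],0],[[0,-0.05,0],0],[[0,0,0],0],[[0,0,0],0]]'

```text
clock: 41.0
eef_pos: [0.5126, 0.0191, 0.0052]
ee_rot: [-0.693, 0.721, 0.003, -0.003]
force: [-23.4, 1.5, 16.5]
opening: 0.004
finger_force: 12.2
```

Run:
```python
from p import *
status();front()
```

```text
t 41.0 [0.5126 0.0191 0.0052] al -92.2 F [-23.4   1.5  16.5] op 0.3 ff 12.2 q [ 0.04  0.03 -0.28  1.27  0.   -1.5 ]
front box x -0.0763 535 (np.int64(144), np.float64(84.7)) (np.int64(108), np.float64(27.9))
```

Run:
```python
from p import *
p,a=status()
plan([.516,.019,.005],a,[([.456,.0195,.015],-92.3,3),([.456,.0195,.175],-92.3,7),([.6089,.068,.178],-140.7,7),([.6089,.068,.103],-140.7,3)])
```

```text
t 41.05 [0.5126 0.0191 0.0052] al -92.2 F [-23.4   0.4  16.1] op -0.1 ff 12.2 q [ 0.04  0.03 -0.28  1.27  0.   -1.5 ]
[[[0.02, 0.67, -0.11], 0.001], [[0.02, 0.66, -0.11], 0], [[0.02, 0.67, -0.11], 0.001], [[0, 0, -0.76], -0], [[0, 0, -0.76], -0]]
[[[0, 0, -0.76], -0], [[0, 0, -0.76], -0], [[0, 0, -0.77], -0], [[0, 0, -0.76], -0], [[0, 0, -0.77], -0]]
[[[-0.26, -0.72, -0.01], 0.121], [[-0.34, -0.68, -0.01], 0.121], [[-0.43, -0.63, -0.02], 0.121], [[-0.5, -0.58, -0.01], 0.12], [[-0.56, -0.52, -0.02], 0.121]]
[[[-0.62, -0.44, -0.01], 0.12], [[-0.67, -0.37, -0.02], 0.121], [[0, 0, 0.83], -0], [[0, 0, 0.84], -0], [[0, 0, 0.83], -0]]
```

Call:
apply_moves --increments '[[[0,0.67,0],0],[[0,0.67,0],0],[[0,0.67,-0.1],0],[[0,0,-0.8],0],[[0,0,-0.8],0]]'

```text
clock: 41.68
eef_pos: [0.4564, 0.0212, 0.057]
ee_rot: [-0.693, 0.721, -0.0, 0.0]
force: [0.8, 0.4, 0.3]
opening: 0.001
finger_force: 0.0
```

Call:
apply_moves --increments '[[[0,0,-0.8],0],[[0,0,-0.8],0],[[0,0,-0.8],0],[[0,0,-0.8],0],[[0,0,-0.8],0]]' --grip -0.2

```text
clock: 42.3
eef_pos: [0.4566, 0.0213, 0.1772]
ee_rot: [-0.693, 0.721, -0.0, 0.0]
force: [-0.0, -0.1, 0.1]
opening: 0.399
finger_force: 0.0
```

Run:
```python
from p import *
p,a=status();front()
plan(p,a,[([.6089,.068,.178],-140.7,7),([.6089,.068,.103],-140.7,3)])
```

```text
t 42.3 [0.4566 0.0213 0.1772] al -92.2 F [-0.  -0.1  0.1] op 33.9 ff 0.0 q [ 0.05 -0.15 -0.12  1.6   0.   -1.49]
front box x -0.0761 781 (np.int64(144), np.float64(85.1)) (np.int64(258), np.float64(81.4))
[[[-0.25, -0.72, -0], 0.121], [[-0.33, -0.68, -0], 0.121], [[-0.42, -0.63, -0.01], 0.121], [[-0.49, -0.58, -0], 0.121], [[-0.55, -0.52, -0.01], 0.121]]
[[[-0.61, -0.45, -0], 0.121], [[-0.67, -0.36, -0.01], 0.12], [[0, 0, 0.83], 0], [[0, 0, 0.84], 0], [[0, 0, 0.83], 0]]
```

Call:
apply_moves --increments '[[[-0.25,-0.72,0],0.121],[[-0.33,-0.68,0],0.121],[[-0.42,-0.63,0],0.121],[[-0.49,-0.58,0],0.121],[[-0.55,-0.52,0],0.121]]'

```text
clock: 42.98
eef_pos: [0.566, 0.0548, 0.1759]
ee_rot: [-0.445, 0.895, -0.0, 0.0]
force: [-0.6, 0.6, 0.1]
opening: 0.4
finger_force: 0.0
```

Call:
apply_moves --increments '[[[-0.61,-0.45,0],0.121],[[-0.67,-0.36,0],0.12],[[0,0,0.83],0],[[0,0,0.83],0],[[0,0,0.8],0]]'

```text
clock: 43.6
eef_pos: [0.6088, 0.0681, 0.1011]
ee_rot: [-0.336, 0.942, -0.0, -0.0]
force: [0.5, 0.5, 0.4]
opening: 0.398
finger_force: 0.0
```

Call:
apply_moves --increments '[[[0,0,0],0],[[0,0,0],0],[[0,0,0],0],[[0,0,0],0],[[0,0,0],0]]' --grip -0.75

```text
clock: 44.22
eef_pos: [0.6073, 0.0681, 0.1004]
ee_rot: [-0.336, 0.942, 0.001, -0.002]
force: [-3.0, 2.0, -26.5]
opening: 0.183
finger_force: 54.8
```

Call:
apply_moves --increments '[[[0,0,0],0.12],[[0,0,0],0.12],[[0,0,0],0.12],[[0,0,0],0.12],[[0,0,0],0.12]]'

```text
clock: 44.85
eef_pos: [0.6058, 0.0693, 0.1026]
ee_rot: [-0.042, 0.999, 0.001, -0.003]
force: [-16.0, 8.2, -9.0]
opening: 0.138
finger_force: 49.6
```

Call:
apply_moves --increments '[[[0,0,0],0.12],[[0,0,0],0.12],[[0,0,0],0.12],[[0,0,0],0.12],[[0,0,0],0]]'

```text
clock: 45.48
eef_pos: [0.6057, 0.0702, 0.1037]
ee_rot: [0.195, 0.981, 0.002, -0.003]
force: [-19.1, 8.8, -2.5]
opening: 0.136
finger_force: 72.3
```

Run:
```python
from p import *
p,a=status();front()
```

```text
t 45.48 [0.6057 0.0702 0.1037] al 157.5 F [-19.1   8.8  -2.5] op 11.5 ff 72.3 q [0.11 0.22 0.12 1.47 0.   0.51]
front box x -0.0761 770 (np.int64(200), np.float64(84.3)) (np.int64(258), np.float64(73.0))
```

Left dial is at about 200° (over 50° off code). Release, retreat and hand in.

Call:
apply_moves --increments '[[[0,0,0],0],[[0,0,0],0],[[0,0,-0.6],0],[[0,0,-1],0],[[0,0,-1],0]]' --grip -0.2

```text
clock: 46.15
eef_pos: [0.6091, 0.0679, 0.1833]
ee_rot: [0.196, 0.981, 0.0, 0.001]
force: [0.6, 0.4, -0.1]
opening: 0.398
finger_force: 0.0
```

Call:
apply_moves --increments '[[[0,0,-1],0],[[0,0,-0.5],0],[[0,0,0],0],[[0,0,0],0],[[0,0,0],0]]'

```text
clock: 46.78
eef_pos: [0.6084, 0.068, 0.2247]
ee_rot: [0.196, 0.981, -0.0, -0.001]
force: [-1.2, -0.1, -0.1]
opening: 0.4
finger_force: 0.0
```

Run:
```python
from p import *
p,a=status();front()
print(r.finish_job())
```

```text
t 46.77 [0.6084 0.068  0.2247] al 157.4 F [-1.2 -0.1 -0.1] op 34.0 ff 0.0 q [0.11 0.25 0.39 1.71 0.   0.51]
front box x -0.0763 761 (np.int64(200), np.float64(90.7)) (np.int64(258), np.float64(74.1))
the job is handed in; nothing more can be done
None
```

The awl is flat in the drawer, the drawer is shut, and the left dial is locked about 56° off its code; I handed in at about 47 s, and no verdict came back.

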